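Refit the washed lid of a topping box with its hinge pin

TASK

The stainless topping box is back from the dishwasher in three parts. Put its lid back on, closed, with the lid's two hinge knuckles dropped in between the box's three, then slide the blue-handled hinge pin through all five knuckles from the open right-hand end until its handle is fully home against the hinge. Leave the other things on the table where they are.

Things in the scene. Friction and masses are not known exactly. Their poses are not given: they have to be found in the camera images.
- topping_box: open stainless box on rubber feet, rolled rim 154 (x) x 144 (y) mm outside, rim top 90 mm up; it does not move. Origin under its centre, on the table; x to its back (away from the robot, give or take its yaw), y left, z up. White label holder on the front (-x) wall. Three round hinge knuckles run along y behind the back wall, open at the right-hand end
- hinge_mid (a point): on the box's hinge axis, middle of its second knuckle (box frame 91.5, 0, 90 mm); axes as the box. Box knuckles: outside diameter 22 mm, bore 14 mm; the first from y = -86 to -46 mm, the second -13 to +13, the third +46 to +68, then a welded cap closes the left-hand end
- hinge_mouth (a point): centre of the open right-hand end of the box's hinge, where the pin goes in towards the box's +y (box frame 91.5, -86, 90 mm, 14 mm out past the rim); axes as the box
- lid: loose stainless lid, 0.4 kg, plate 158 x 157 x 3 mm, skirt 13 mm deep on front and sides that goes over the rim with 3.5 to 4 mm play; blue grip on top. Origin: on the plate's underside, over the centre of the box; x to its hinge side, y left, z up. On the table it stands on its skirt, origin 13 mm up, hinge side away from the robot. On the box: origin at box frame (0, 0, 90 mm), same axes
- lid_hinge_mid (a point): on the lid's hinge axis, midway between its two knuckles (lid frame 91.5, 0, 0 mm); axes as the lid. Lid knuckles: outside diameter 22 mm, bore 14 mm, y = -42.5 to -16.5 and +16.5 to +42.5 mm, 3.5 mm play beside each box knuckle. The pin's tapered nose draws the loose lid the last few mm into line
- lid_grip (a point): middle of the lid's blue grip, near the lid's centre of mass: a block 14 mm thick (x), 60 mm long (y), from the plate's top (3 mm above the lid's origin) to 38.5 mm above that origin; pinch it across x from above. This point is at lid frame (5, 0, 20.5 mm)
- hinge_pin: loose hinge pin, 0.4 kg, 204 mm long along its y: a steel rod 10 mm thick and 148 mm long, its last 24 mm tapered to a 1 mm radius, on a blue handle 56 (y) x 26 (x) x 30 (z) mm, which balances it: it lies on the handle's flat with the rod level, rod axis 15 mm up, nose pointing roughly to the robot's left. Origin at mid-length on the underside; y points to the nose
- pin_shoulder (a point): on the rod's axis where the rod leaves the handle (pin frame 0, -46, 15 mm); meets hinge_mouth when the pin is home, as the handle is wider than the bore
- pin_nose (a point): tip of the rod's nose (pin frame 0, +102, 15 mm)
- pin_grip (a point): centre of the pin's blue handle (pin frame 0, -74, 15 mm); pinch it across x from above
- deli_cup: closed cream-coloured deli cup, 74 mm across, 68 mm high, at the left; origin at the centre of its underside; a bystander, to be left where it is
- probe_thermometer: white dial thermometer with a thin steel probe, 166 x 44 x 13 mm, lying behind the work, right of the middle; origin at the centre of its underside; a bystander, to be left where it is
- label_roll_1: roll of white labels, 64 mm across, 30 mm high, behind the work; origin at the centre of its underside; a bystander, to be left where it is
- label_roll_2: roll of yellow labels, 52 mm across, 30 mm high, behind the work; origin at the centre of its underside; a bystander, to be left where it is
- spice_jar_1: spice jar with a black cap and a green label, 40 mm across, 105 mm high, behind the work, left of the middle; origin at the centre of its underside; a bystander, to be left where it is
- pen_1: blue and white marker pen, 17 x 135 x 16 mm, lying behind the work at the right; origin at the centre of its underside; a bystander, to be left where it is
- stapler: red and black stapler, 147 x 37 x 48 mm, at the right; origin at the centre of its underside; a bystander, to be left where it is
- binder_clip_1: black binder clip, 54 x 31 x 40 mm, at the back right; origin at the centre of its underside; a bystander, to be left where it is

How it is judged:
By the outcome, as a careful person would: the job done as asked, in the order asked, and still so for the second after the job is handed in, with the robot touching nothing.
It also fails if it takes over 61 s, if anything falls off the work surface, if the arm or the gripper's body presses on something with over 40 N, if the wrist force passes 120 N, or if a joint passes its speed limit or range.

ROBOT

A 6-joint arm with a two-finger parallel gripper is mounted at the origin on a cart in front of the work surface, level with it; the furniture and walls round the work are solid. World frame = base frame: x ahead of the robot, y to its left, z up, the work surface at z = 0. Lengths are in m, angles in degrees, forces in N, time in s.
With the tool pointing down it reaches from about 0.4 to 0.825 m from the base axis. Payload 7 kg.
Tool frame: the origin (TCP) lies on the centre line of the jaws, within the pads' length; the fingertips stand 8 mm ahead of it and the grasp point (between the pads) lies 11 mm behind it; z points along the fingers, y is the line along which they close (so a half turn about z gives the same grasp; the last joint's range is limited). The gripper opens to 88 mm and grips with 3 to 60 N. Pads are 19 mm wide; open, the fingers measure 130 mm over their backs; the gripper's body (78 mm by 193 mm) begins 47 mm behind the grasp point.
Start: joints at [84.517, 20.546, 0.682, 0, -70.136, -16.507], TCP at [0.253, 0.626, 0.235] pointing down, gripper open.
Joint ranges: [-176.03, 176.03], [-82.01, 121.73], [-58.28, 71.71], [-173.87, 95.51], [-174.79, -0.11], [-173.66, 173.66]. Speed limits (degrees/s): [136.94, 136.94, 172.46, 180, 180, 180].

INTERFACE

Orientations are given as [roll, pitch, yaw] about the fixed x, y, z axes, in that order (R = Rz(yaw) Ry(pitch) Rx(roll)).
In Python, from plant import ctrl, vision gives the robot as it stands. The module is installed in compiled form; this text tells all that it offers.
- The arm moves only by the tool move_arm, never from a script. Its argument "moves" is one flat list of numbers, 7 for each row, row after row: the finger opening in cm, from 0 to 8.76, then the shift along the tool's x, y, z in cm, then the turn, a rotation vector about the tool's x, y, z in rad. A call has 1 to 8 rows; each row shifts and turns the commanded pose from where the row before left it, along the tool's axes as they then stand; what a row does not reach is not made up. A row lasts 1/10 s, in which the tool goes at most 50 mm and 8.59 degrees, less where a joint would pass 70% of its speed; a pose out of reach is approached as far as the arm can. A call with a gripper value outside its range is refused whole. The fingers move at their own pace and stop on an object; the grip force is fixed at half the most. Time passes only in rows, so rows that do not move let the fingers close. It gives the time, the measured TCP pose, the force, the opening and the grip force at its end, in the units of the state.
- ctrl.get_obs(): the state, without advancing time (a new reading comes with each control period).
- vision.snapshot(name): name is "scene" or "top" or "wrist"; returns (picture, depth): 384x512x3 uint8, red, green, blue; 384x512 float32, m along the optical axis (not along the pixel's ray), 0 where there is no reading.
- vision.camera_model(name): a dict with "vertical_fov" (degrees; the focal length in pixels is half the picture's height over the tangent of half this angle, whatever the lens; pixels are square), "cx", "cy" (the principal point, pixels), "D" ([k1, k2, p1, p2, k3] as OpenCV has them; the pictures are not rectified), "cam_to_world" (4x4, takes a point from camera to world coordinates). Camera axes: x right, y down, z forward; pixel columns grow to the right and rows downward; lengths in m; the calibration is good to about 2 mm. A picture is of the moment at which its call begins: read the wrist's pose just before it. camera_model takes no time and is no camera call; for the wrist camera it gives the pose at the moment of the call.
- ctrl.close_job(): hands the job in; it is judged then, once.
The state is a dict: "clock": time; "joint_pos": joint angles; "qvel": joint speeds; "tau": joint torques, N m; "tool_pos": TCP position; "orientation": TCP orientation; "force": force on the tool from outside, world axes, zero at the start; "moment": the same for the moment, N m; "opening": finger opening in m; "gripper_force": force on a finger pad.
Only numpy, scipy, OpenCV 4.12 (cv2) and the standard library are available. Lean on these libraries where they do the work, as an engineer would, in place of code of your own. Each camera call takes 0.05 s, during which the arm holds its last target. There are 200 camera calls.

## Working session

There is one attempt and no reset: what is moved stays moved. The work goes in short steps, Python scripts to look and compute and a tool call to move; the robot and the scene stay as the last step left them, time stands still between calls to the robot, and variables do not carry over. Pictures are saved under pics/ and viewed, at most 10 in all, crops included, and the job is handed in when it is done.

Besides the shell and the picture viewer there is one more tool, called after "Request:" as name(argument=value, ...) on one line, values as JSON. move_arm: Moves the arm, as the interface text tells. Its arguments: {"type":"object","properties":{"moves":{"type":"array"}},"required":["moves"]}

```bash
mkdir -p pics; cat > h.py <<'E'
import numpy as np, cv2
from plant import ctrl, vision
def snap(n,f=None):
    m=vision.camera_model(n); p,d=vision.snapshot(n); np.savez('last_'+n,p=p,d=d,T=m['cam_to_world'],cx=m['cx'],cy=m['cy'],D=m['D'],fov=m['vertical_fov'])
    if f: cv2.imwrite('pics/'+f,p[:,:,::-1])
    return p,d
def cloud(n):
    z=np.load('last_%s.npz'%n); d=z['d']; H,W=d.shape; f=H/2/np.tan(np.radians(z['fov']/2))
    K=np.array([[f,0,z['cx']],[0,f,z['cy']],[0,0,1]])
    u,v=np.meshgrid(np.arange(W),np.arange(H)); q=np.stack([u,v],-1).reshape(-1,1,2).astype(np.float64)
    xy=cv2.undistortPoints(q,K,z['D']).reshape(H,W,2)
    P=np.concatenate([xy*d[...,None],d[...,None]],-1)
    T=z['T']; return P@T[:3,:3].T+T[:3,3], z['p'], d
def ray(n,u,v,h):
    z=np.load('last_%s.npz'%n); H=384; f=H/2/np.tan(np.radians(z['fov']/2)); K=np.array([[f,0,z['cx']],[0,f,z['cy']],[0,0,1]])
    x,y=cv2.undistortPoints(np.array([[[u,v]]],float),K,z['D'])[0,0]; T=z['T']; r=T[:3,:3]@[x,y,1]; o=T[:3,3]
    return o+r*(h-o[2])/r[2]
E
python3 - <<'E'
from h import *
o=ctrl.get_obs(); print({k:np.round(v,3).tolist() for k,v in o.items()})
a,_=snap('top');b,_=snap('scene')
for n in('top','scene'):
  m=vision.camera_model(n);print(n,m['vertical_fov'],np.round(m['cam_to_world'],3).tolist())
cv2.imwrite('pics/top.png',cv2.resize(a,(800,600),interpolation=cv2.INTER_CUBIC)[:,:,::-1])
cv2.imwrite('pics/scene.png',cv2.resize(b,(800,600),interpolation=cv2.INTER_CUBIC)[:,:,::-1])
E
```

```text
{'clock': 0.0, 'joint_pos': [84.517, 20.591, 0.635, -0.021, -70.134, -16.508], 'qvel': [0.053, -0.025, 0.09, -0.086, 0.038, 0.016], 'tau': [0.002, -58.271, 29.306, 6.997, 0.007, -0.0], 'tool_pos': [0.253, 0.625, 0.234], 'orientation': [179.907, -0.006, -21.998], 'force': [-0.382, 0.378, -0.342], 'moment': [0.016, 0.01, 0.018], 'gripper_force': 0.0, 'opening': 0.087}
top 54.94749960254263 [[0.023, -0.983, 0.184, 0.394], [-0.999, -0.027, -0.019, 0.007], [0.024, -0.184, -0.983, 1.219], [0.0, 0.0, 0.0, 1.0]]
scene 47.694042300019746 [[-0.792, -0.395, 0.465, -0.094], [-0.61, 0.498, -0.617, 0.959], [0.012, -0.772, -0.635, 1.047], [0.0, 0.0, 0.0, 1.0]]
```

View pics/top.png

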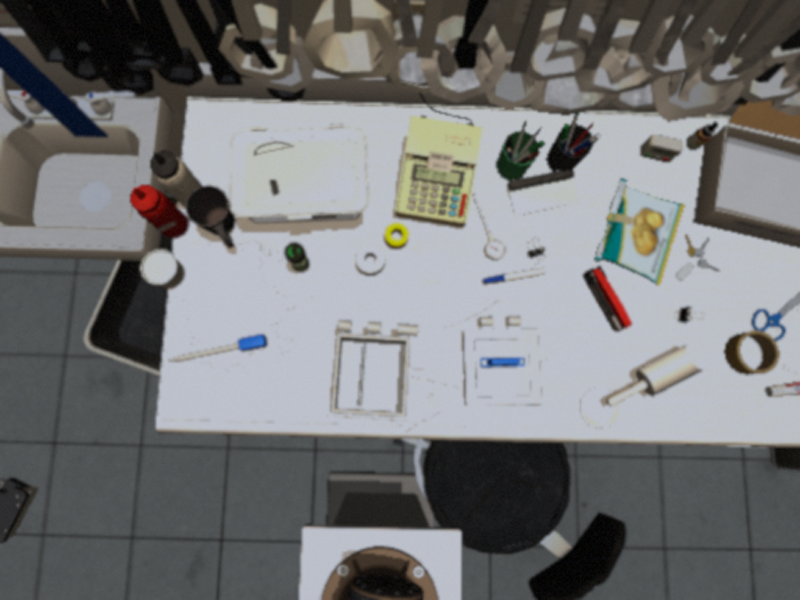

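View pics/scene.png

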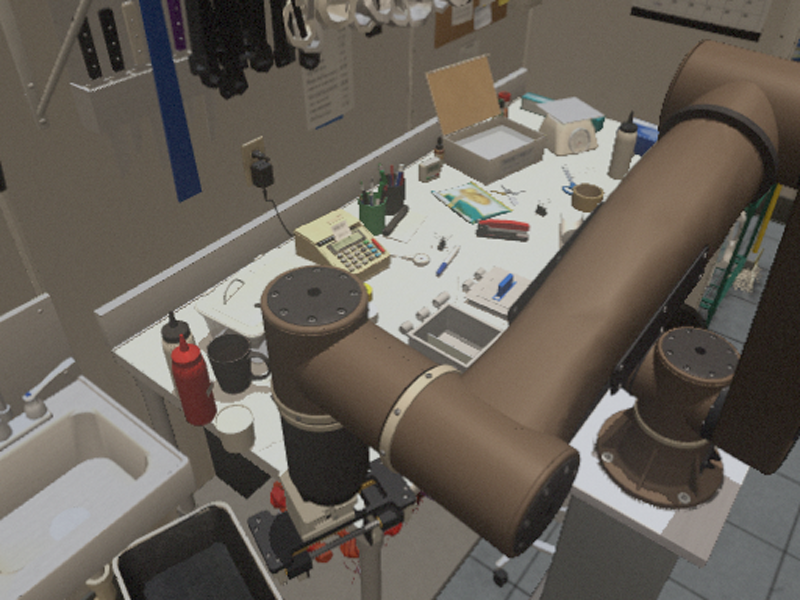

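The top view, on the 800x600 picture, shows:
- the box at (370,375), its hinge knuckles at y≈328
- the lid at (503,367), with its blue grip at (502,362)
- the pin at left, handle at (252,343) and nose at (172,358)

I'll take coarse positions from this.

```bash
python3 - <<'E'
from h import *
s=0.64
for n,u,v,h in [('pin handle c',252,343,.03),('pin h left end',239,347,.03),('pin h right',266,339,.03),('nose',171,359,.015),
 ('box FL',333,413,.09),('box FR',406,414,.09),('box BL',337,335,.09),('box BR',408,336,.09),('kn1 ',405,328,.1),('kn2',373,327,.1),('kn3',344,326,.1),
 ('lid FL',464,403,.016),('lid FR',541,404,.016),('lid BL',465,331,.016),('lid BR',539,331,.016),('gripL',481,362,.05),('gripR',524,362,.05),('lk1',486,321,.02),('lk2',514,321,.02)]:
    print(n,np.round(ray('top',u*s,v*s,h)*1000,0))
P,p,d=cloud('top')
hsv=cv2.cvtColor(p,cv2.COLOR_RGB2HSV)
blue=(hsv[...,0]>100)&(hsv[...,0]<125)&(hsv[...,1]>120)
for a in [(140,180,205,235),(300,340,222,240)]:
    m=np.zeros(blue.shape,bool); m[a[2]:a[3],a[0]:a[1]]=1; m&=blue
    q=P[m]; vv,uu=np.where(m); r=cv2.minAreaRect(np.stack([uu,vv],1).astype(np.float32)); print(m.sum(),np.round(np.median(q,0)*1000),r, np.round(ray('top',*r[0],.03 if a[0]<200 else .05)*1000))
m=(P[...,2]>.008)&(P[...,2]<.02)&(P[...,1]>-.4)&(P[...,1]<-.1)&(P[...,0]<.62)&(P[...,0]>.3); print('lid z',m.sum(),np.round(P[m].mean(0)*1000))
E
```

```text
pin handle c [513. 273.  30.]
pin h left end [504. 299.  30.]
pin h right [522. 244.  30.]
nose [477. 441.  15.]
box FL [376.  96.  90.]
box FR [378. -44.  90.]
box BL [527.  94.  90.]
box BR [528. -45.  90.]
kn1  [543. -39. 100.]
kn2 [543.  24. 100.]
kn3 [544.  80. 100.]
lid FL [ 402. -167.   16.]
lid FR [ 403. -326.   16.]
lid BL [ 551. -169.   16.]
lid BR [ 555. -326.   16.]
gripL [ 484. -196.   50.]
gripR [ 486. -284.   50.]
lk1 [ 573. -212.   20.]
lk2 [ 574. -272.   20.]
120 [515. 274.  29.] ((160.96156311035156, 218.80770874023438), (7.0601806640625, 16.86598777770996), 78.69007110595703) [515. 274.  30.]
92 [ 487. -241.   51.] ((321.9571838378906, 231.1864776611328), (4.57261848449707, 20.182592391967773), 86.98721313476562) [ 487. -241.   50.]
lid z 1973 [ 479. -244.   17.]
```

```bash
cat >> h.py <<'E'
from scipy.spatial.transform import Rotation as Ro
def pose():
    o=ctrl.get_obs(); return np.array(o['tool_pos']),Ro.from_euler('xyz',o['orientation'],degrees=True)
def plan(targets,start=None,op=8.7,dec=1):
    """targets: list of (x,y,z m, yaw deg, n rows); prints flat rows"""
    p,R=start or pose(); out=[]
    for x,y,z,yaw,n in targets:
        p0=p; Rt=Ro.from_euler('xyz',[180,0,yaw],degrees=True); rv=(R.inv()*Rt).as_rotvec(); R0=R
        for i in range(1,n+1):
            g=p0+(np.array([x,y,z])-p0)*i/n
            s=np.round(R.inv().apply(g-p)*100,dec)
            t=np.round((R.inv()*(R0*Ro.from_rotvec(rv*i/n))).as_rotvec(),3)
            p=p+R.apply(s/100); R=R*Ro.from_rotvec(t)
            out.append([op,*s,*t])
    print(len(out),'end',np.round(p*1000,1),np.round(R.as_euler('xyz',degrees=True),2))
    for i in range(0,len(out),8): print(str([float(x)+0 for r in out[i:i+8] for x in r]).replace('.0,',',').replace('.0]',']').replace('-0,','0,'))
    return p,R
E
python3 - <<'E'
from h import *
m=np.array(vision.camera_model('wrist')['cam_to_world']); p,R=pose()
print(np.round(R.inv().apply(m[:3,3]-p),4), np.round(R.as_matrix().T@m[:3,:3],3).tolist(),vision.camera_model('wrist')['vertical_fov'])
plan([(.46,.33,.25,-80,8),(.42,.03,.30,-90,7),(.46,-.23,.24,-90,6)])
E
```

```text
[ 0.082  -0.0003 -0.1492] [[-0.0, -0.953, -0.303], [1.0, -0.001, 0.001], [-0.001, -0.303, 0.953]] 71.0036681379822
21 end [ 460.2 -229.9  239.8] [179.98  -0.   -90.  ]
[8.7, 3.8, 2.5, -0.2, 0, 0, 0.127, 8.7, 4, 1.9, -0.2, 0, 0, 0.126, 8.7, 4.3, 1.4, -0.2, 0, 0, 0.127, 8.7, 4.5, 0.9, -0.2, 0.001, -0.001, 0.126, 8.7, 4.5, 0.3, -0.2, 0, 0, 0.127, 8.7, 4.5, -0.2, -0.2, 0, 0, 0.126, 8.7, 4.4, -0.9, -0.2, 0, 0, 0.127, 8.7, 4.3, -1.3, -0.2, 0, 0, 0.126]
[8.7, 4.1, 1.3, -0.7, 0, 0, 0.025, 8.7, 4.2, 1.2, -0.7, 0, 0, 0.025, 8.7, 4.2, 1.1, -0.7, 0, 0, 0.025, 8.7, 4.2, 1, -0.8, 0, 0, 0.025, 8.7, 4.2, 0.9, -0.7, 0, 0, 0.025, 8.7, 4.2, 0.8, -0.7, 0, 0, 0.025, 8.7, 4.3, 0.6, -0.7, 0, 0, 0.025, 8.7, 4.3, -0.7, 1, 0, 0, 0]
[8.7, 4.4, -0.6, 1, 0, 0, 0, 8.7, 4.3, -0.7, 1, 0, 0, 0, 8.7, 4.3, -0.7, 1, 0, 0, 0, 8.7, 4.4, -0.6, 1, 0, 0, 0, 8.7, 4.3, -0.7, 1, 0, 0, 0]
```

Request:
move_arm(moves=[8.7,3.8,2.5,-0.2,0,0,0.127,8.7,4,1.9,-0.2,0,0,0.126,8.7,4.3,1.4,-0.2,0,0,0.127,8.7,4.5,0.9,-0.2,0,0,0.126,8.7,4.5,0.3,-0.2,0,0,0.127,8.7,4.5,-0.2,-0.2,0,0,0.126,8.7,4.4,-0.9,-0.2,0,0,0.127,8.7,4.3,-1.3,-0.2,0,0,0.126])

```text
clock: 0.9
tool_pos: [0.4604, 0.3286, 0.2505]
orientation: [180.0, -0.0, -80.3]
force: [-0.7, 0.6, 0.6]
opening: 0.0872
gripper_force: 0.0
```

```bash
python3 - <<'E'
from h import *
snap('wrist','w1.png'); __import__('os').rename('last_wrist.npz','last_wpin.npz')
print(ctrl.get_obs()['tool_pos'],ctrl.get_obs()['orientation'],ctrl.get_obs()['joint_pos'])
E
```

```text
[0.46258407 0.32422625 0.25091584] [ 1.79987865e+02 -8.54733970e-02 -8.08390633e+01] [ 5.49105414e+01  9.63958708e+00 -1.20212078e+01  5.47951300e-02
 -6.84089065e+01 -4.57698083e+01]
```

Request:
move_arm(moves=[8.7,4.1,1.3,-0.7,0,0,0.025,8.7,4.2,1.2,-0.7,0,0,0.025,8.7,4.2,1.1,-0.7,0,0,0.025,8.7,4.2,1,-0.8,0,0,0.025,8.7,4.2,0.9,-0.7,0,0,0.025,8.7,4.2,0.8,-0.7,0,0,0.025,8.7,4.3,0.6,-0.7,0,0,0.025,8.7,0,0,0,0,0,0])

```text
clock: 1.75
tool_pos: [0.4195, 0.027, 0.3017]
orientation: [-179.9, 0.0, -90.2]
force: [0.2, -0.1, 1.1]
opening: 0.087
gripper_force: 0.0
```

```bash
python3 - <<'E'
from h import *
snap('wrist','w2.png'); __import__('os').rename('last_wrist.npz','last_wbox.npz')
print(ctrl.get_obs()['tool_pos'],ctrl.get_obs()['orientation'],ctrl.get_obs()['joint_pos'])
a=cv2.imread('pics/w1.png');b=cv2.imread('pics/w2.png')
cv2.imwrite('pics/w12.png',cv2.resize(np.hstack([a,b]),(800,300)))
E
```

```text
[0.42000865 0.02857436 0.30112688] [-1.79930616e+02  4.40325615e-02 -9.01996561e+01] [ 3.09940965e+01 -6.89673317e+00 -2.25227072e+01 -1.79726729e-03
 -7.42918677e+01 -3.11932939e+01]
```

View pics/w12.png

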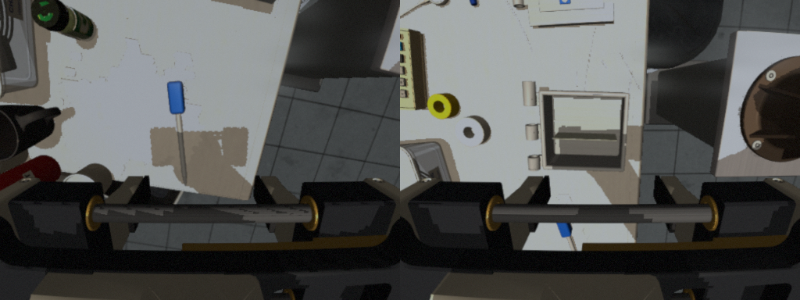

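The wrist views, halves of 400 px each, show:
- **Left:** the pin handle at (176,97), with the rod running down to about (183,185).
- **Right:** the box rim at (540–628, 90–170), with knuckles at x≈531 and y≈93, 131 and 162. The lid is at the top edge.

I'll fit these using depth.

```bash
cat > m.py <<'E'
from h import *
def rect(xy,t=1.5):
    r=cv2.minAreaRect((xy*1000).astype(np.float32)); return np.round(r[0],1),np.round(r[1],1),round(r[2],2)
def box(n):
    P,p,d=cloud(n); x,y,z=P[...,0],P[...,1],P[...,2]
    m=(abs(z-.09)<.006)&(x>.35)&(x<.54)&(y>-.08)&(y<.13)&(d>0)
    c,k=cv2.connectedComponents(m.astype(np.uint8))
    b=max(range(1,c),key=lambda i:(k==i).sum()); q=P[k==b]
    print('rim',len(q),np.round(np.median(q[:,2])*1000,1),rect(q[:,:2]))
    m=(z>.09)&(z<.11)&(x>.525)&(x<.57)&(y>-.08)&(y<.13)&(d>0)
    c,k,st,_=cv2.connectedComponentsWithStats(m.astype(np.uint8))
    for i in range(1,c):
        if st[i,4]>15:
            q=P[k==i]; t=q[q[:,2]>np.percentile(q[:,2],70)]; print('kn',len(q),np.round(q.min(0)*1000,1),np.round(q.max(0)*1000,1),'crest',np.round(t.mean(0)*1000,1))
def pin(n,x0,x1,y0,y1):
    P,p,d=cloud(n); x,y,z=P[...,0],P[...,1],P[...,2]
    hsv=cv2.cvtColor(p,cv2.COLOR_RGB2HSV)
    blue=(hsv[...,0]>100)&(hsv[...,0]<125)&(hsv[...,1]>120)
    a=(x>x0)&(x<x1)&(y>y0)&(y<y1)&(d>0)
    q=P[a&blue&(z>.022)&(z<.04)]; print('handle',len(q),np.round(np.median(q,0)*1000,1),rect(q[:,:2]))
    c=np.median(q[:,:2],0)
    r=P[a&~blue&(z>.008)&(z<.024)&(np.hypot(x-c[0],y-c[1])>.035)]
    l=cv2.fitLine(r[:,:2].astype(np.float32),cv2.DIST_HUBER,0,1e-4,1e-4).ravel(); print('rod',len(r),'z',np.round(np.median(r[:,2])*1000,1),np.round(l,4),'yaw',np.degrees(np.arctan2(-l[0],l[1])), np.round(r[np.argmax(r[:,1])]*1000,1))
E
python3 - <<'E'
from m import *
box('wbox'); box('top'); pin('wpin',.4,.6,.2,.5)
p,R=pose()
plan([(.45,-.15,.24,-90,5)])
E
```

```text
rim 2646 88.4 (array([456.2,  23.5]), array([155.5, 165. ]), 87.38)
kn 506 [528.7 -59.2  90.1] [550.3 -19.3 101.6] crest [540.2 -40.9  99.7]
kn 308 [532.   13.3  90.1] [553.7  39.9 100.9] crest [543.2  27.6  99.6]
kn 260 [534.9  71.4  90.4] [555.6  97.1 100.9] crest [545.5  84.1  99.4]
rim 523 89.0 (array([457.4,  27.4]), array([143.9, 164.1]), 88.04)
kn 58 [534.3  71.7  90.3] [556.3  93.9 103.5] crest [544.9  81.6 101.6]
kn 56 [532.7  11.   90.6] [554.1  35.7 104.7] crest [543.5  23.6 101.7]
kn 90 [530.7 -59.7  90.2] [552.6 -22.7 105.2] crest [541.6 -40.8 101.7]
handle 732 [513.8 278.5  28.7] (array([513.9, 279.2]), array([25.4, 53.3]), 13.63)
rod 555 z 18.1 [ 0.235  -0.972   0.4898  0.3764] yaw -166.4065 [471.6 449.3  13.7]
5 end [ 449.7 -150.5  240. ] [-1.7999e+02 -1.0000e-02 -9.0030e+01]
[8.7, 3.6, -0.6, 1.2, 0, 0, -0.001, 8.7, 3.5, -0.6, 1.2, 0, 0, 0, 8.7, 3.6, -0.6, 1.3, -0.001, 0, -0.001, 8.7, 3.6, -0.6, 1.2, 0, 0.001, -0.001, 8.7, 3.6, -0.6, 1.2, 0, 0, 0]
```

Request:
move_arm(moves=[8.7,3.6,-0.6,1.2,0,0,0,8.7,3.5,-0.6,1.2,0,0,0,8.7,3.6,-0.6,1.3,0,0,0,8.7,3.6,-0.6,1.2,0,0,0,8.7,3.6,-0.6,1.2,0,0,0,8.7,0,0,0,0,0,0,8.7,0,0,0,0,0,0])

```text
clock: 2.5
tool_pos: [0.4503, -0.1487, 0.2386]
orientation: [179.9, 0.0, -90.1]
force: [0.7, -0.2, -0.0]
opening: 0.0869
gripper_force: 0.0
```

```bash
cat >> m.py <<'E'
def lid(n,h=0.0):
    P,p,d=cloud(n); x,y,z=P[...,0],P[...,1],P[...,2]; z=z-h
    hsv=cv2.cvtColor(p,cv2.COLOR_RGB2HSV)
    blue=(hsv[...,0]>100)&(hsv[...,0]<125)&(hsv[...,1]>120)
    a=(x>.38)&(x<.6)&(y>-.36)&(y<-.13)&(d>0)
    q=P[a&blue&(z>.045)&(z<.058)]; print('grip',len(q),np.round(np.median(q,0)*1000,1),rect(q[:,:2]))
    q=P[a&~blue&(z>.012)&(z<.022)&(x<.565)]; print('plate',len(q),np.round(np.median(q,0)*1000,1),rect(q[:,:2]))
    m=a&(z>.010)&(z<.03)&(x>.562)
    c,k,st,_=cv2.connectedComponentsWithStats(m.astype(np.uint8))
    for i in range(1,c):
        if st[i,4]>15:
            q=P[k==i]; print('lkn',len(q),np.round(q.min(0)*1000,1),np.round(q.max(0)*1000,1))
E
python3 - <<'E'
from m import *
print(pose()[0])
snap('wrist','w3.png'); lid('wrist'); box('wrist')
E
```

```text
[ 0.45031587 -0.14867307  0.23857411]
grip 544 [ 486.8 -242.7   50. ] (array([ 487. , -241.6]), array([12.9, 59. ]), 2.09)
plate 14151 [ 474.5 -248.8   15.8] (array([ 482.9, -242. ]), array([167.2, 158. ]), 2.24)
lkn 378 [ 562.1 -281.1   12.1] [ 585.  -254.9   24.3]
lkn 299 [ 562.  -222.8   12.7] [ 582.2 -196.6   24.4]
rim 294 88.3 (array([530.1,  23.4]), array([56.7, 18.4]), 88.54)
kn 43 [529.7 -59.3  90.1] [535.2 -46.1  99.4] crest [533.6 -51.6  96.8]
kn 264 [532.8  12.6  90. ] [552.8  40.1 100.6] crest [542.5  25.   99.4]
```

View pics/w3.png

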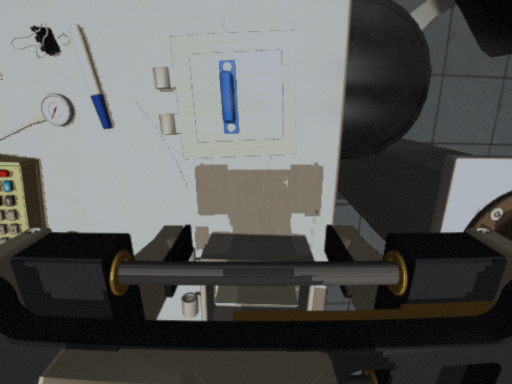

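The lid grip is centred at px (229,96) and the two lid knuckles are at (161,77) and (167,123). Depth puts the grip at (487,-242) mm with yaw 2.15°, consistent with the knuckles.

```bash
python3 - <<'E'
from h import *
plan([(.487,-.242,.10,-87.85,5),(.487,-.242,.029,-87.85,3)])
E
```

```text
8 end [ 486.8 -241.6   29.1] [180.     0.   -87.83]
[8.7, 1.9, -0.7, 2.8, 0, 0, -0.008, 8.7, 1.9, -0.8, 2.8, 0, 0, -0.007, 8.7, 1.9, -0.7, 2.7, 0.001, 0, -0.008, 8.7, 1.8, -0.6, 2.8, 0, 0, -0.007, 8.7, 1.9, -0.7, 2.8, 0, 0, -0.008, 8.7, 0, 0, 2.4, 0, 0, 0, 8.7, 0, 0, 2.3, 0, 0, 0, 8.7, 0, 0, 2.4, 0, 0, 0]
```

Request:
move_arm(moves=[8.7,1.9,-0.7,2.8,0,0,-0.008,8.7,1.9,-0.8,2.8,0,0,-0.007,8.7,1.9,-0.7,2.7,0.001,0,-0.008,8.7,1.8,-0.6,2.8,0,0,-0.007,8.7,1.9,-0.7,2.8,0,0,-0.008,8.7,0,0,2.4,0,0,0,8.7,0,0,2.3,0,0,0,8.7,0,0,2.4,0,0,0])

```text
clock: 3.35
tool_pos: [0.4881, -0.2406, 0.0292]
orientation: [-179.9, -0.0, -87.7]
force: [0.1, 0.6, -0.4]
opening: 0.0876
gripper_force: 0.0
```

Request:
move_arm(moves=[8.7,0,0,0,0,0,0,1,0,0,0,0,0,0,1,0,0,0,0,0,0,1,0,0,0,0,0,0,1,0,0,0,0,0,0,1,0,0,0,0,0,0,1,0,0,0,0,0,0,1,0,0,0,0,0,0])

```text
clock: 4.15
tool_pos: [0.487, -0.2421, 0.0297]
orientation: [-179.9, -0.0, -87.8]
force: [-0.2, 1.2, 0.4]
opening: 0.0364
gripper_force: 0.0
```

Request:
move_arm(moves=[0.5,0,0,0,0,0,0,0.5,0,0,0,0,0,0,0.5,0,0,0,0,0,0,0.5,0,0,0,0,0,0,0.5,0,0,0,0,0,0,0.5,0,0,0,0,0,0,0.5,0,0,0,0,0,0])

```text
clock: 4.85
tool_pos: [0.4871, -0.2421, 0.0296]
orientation: [-179.9, -0.0, -87.8]
force: [1.5, -0.8, -2.1]
opening: 0.0139
gripper_force: 30.0
```

```bash
python3 - <<'E'
from h import *
plan([(.487,-.242,.15,-87.85,4),(.4566,.0298,.150,-92.65,10)],op=0.5)
E
```

```text
14 end [456.2  30.1 149.5] [-1.7998e+02 -1.0000e-02 -9.2630e+01]
[0.5, 0, 0, -3, 0, 0, 0, 0.5, 0, 0, -3, -0.001, 0, 0, 0.5, 0, 0, -3, 0, 0, 0, 0.5, 0, 0, -3, 0, 0, 0.001, 0.5, -2.7, 0.2, 0, 0, 0, 0.008, 0.5, -2.8, 0.2, 0, 0, 0, 0.009, 0.5, -2.7, 0.3, 0, 0, 0, 0.008, 0.5, -2.7, 0.3, 0, 0, 0, 0.008]
[0.5, -2.7, 0.2, 0, 0, 0, 0.009, 0.5, -2.7, 0.4, 0, 0, 0, 0.008, 0.5, -2.8, 0.3, 0, 0, 0, 0.008, 0.5, -2.7, 0.4, 0, 0, 0, 0.009, 0.5, -2.7, 0.3, 0, 0, 0, 0.008, 0.5, -2.7, 0.5, 0, 0, 0, 0.008]
```

Request:
move_arm(moves=[0.5,0,0,-3,0,0,0,0.5,0,0,-3,0,0,0,0.5,0,0,-3,0,0,0,0.5,0,0,-3,0,0,0,0.5,-2.7,0.2,0,0,0,0.008,0.5,-2.8,0.2,0,0,0,0.009,0.5,-2.7,0.3,0,0,0,0.008,0.5,-2.7,0.3,0,0,0,0.008])

```text
clock: 5.65
tool_pos: [0.4725, -0.1323, 0.1488]
orientation: [179.9, 0.0, -89.8]
force: [-0.3, -0.6, -4.5]
opening: 0.014
gripper_force: 30.0
```

Request:
move_arm(moves=[0.5,-2.7,0.2,0,0,0,0.009,0.5,-2.7,0.4,0,0,0,0.008,0.5,-2.8,0.3,0,0,0,0.008,0.5,-2.7,0.4,0,0,0,0.009,0.5,-2.7,0.3,0,0,0,0.008,0.5,-2.7,0.5,0,0,0,0.008,0.5,0,0,0,0,0,0,0.5,0,0,0,0,0,0])

```text
clock: 6.45
tool_pos: [0.4547, 0.0303, 0.149]
orientation: [180.0, -0.0, -92.5]
force: [0.4, -0.9, -4.8]
opening: 0.0136
gripper_force: 30.0
```

```bash
python3 - <<'E'
from h import *
o=ctrl.get_obs(); print(o['tool_pos'],o['orientation'],o['opening'],o['gripper_force'])
snap('wrist','w4.png'); snap('scene','s4.png')
a=cv2.imread('pics/w4.png');b=cv2.imread('pics/s4.png')
cv2.imwrite('pics/w4s.png',cv2.resize(np.hstack([a[:,:400],b[100:,200:600][:284] if 0 else cv2.resize(b[140:290,240:400],(400,384))]),(800,384)))
E
```

```text
[0.4547177  0.03027458 0.14899889] [ 1.79962393e+02 -2.23091373e-02 -9.25002865e+01] 0.013600042276494827 29.999047815799713
```

View pics/w4s.png

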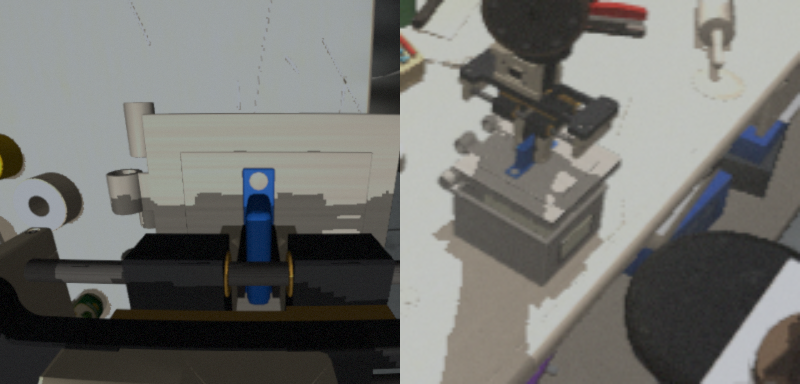

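The wrist view (left half) shows box knuckle 1 at (139,130) and the lid's right knuckle at (125,192). The lid hovers level above the box. Next I'll measure both knuckles in this one picture.

```bash
python3 - <<'E'
from m import *
P,p,d=cloud('wrist')
def kn(u0,u1,v0,v1,z0,z1,name):
    m=np.zeros(d.shape,bool); m[v0:v1,u0:u1]=1; m&=(P[...,2]>z0)&(P[...,2]<z1); q=P[m]
    y=np.percentile(q[:,1],[0,2,50,98,100]); print(name,len(q),'z',np.round(q[:,2].max()*1000,1),'y',np.round(y*1000,1))
    f=lambda c,q:np.hypot(q[:,0]-c[0]-c[2]*(q[:,1]-np.median(q[:,1])),q[:,2]-c[1])-.011
    from scipy.optimize import least_squares
    r=least_squares(f,[np.median(q[:,0]),np.median(q[:,2])-.008,0],loss='soft_l1',f_scale=.001,args=(q,)); print('  axis x,z,slope',np.round(r.x*[1000,1000,1],3),'at y',np.round(np.median(q[:,1])*1000,1),'rms',np.sqrt(np.mean(r.fun**2)))
kn(105,160,95,165,.085,.110,'boxkn1')
kn(100,143,165,220,.125,.15,'lidkn')
m=(abs(P[...,2]-.1355)<.004); m[:,:100]=0; q=P[m]; print('plate',rect(q[:,:2]),q[:,:2].min(0),np.median(q[:,2]))
E
```

```text
boxkn1 1070 z 101.7 y [-59.7 -58.9 -44.1 -20.7 -19.4]
  axis x,z,slope [5.40989e+02 8.86660e+01 2.20000e-02] at y -44.1 rms 0.0005971658406298672
lidkn 1452 z 143.8 y [-16.3 -15.8  -5.1   9.1  10.5]
  axis x,z,slope [5.39260e+02 1.30944e+02 7.70000e-02] at y -5.1 rms 0.0012227338226684613
plate (array([458.4,  23.1]), array([142.9, 185.5]), 87.5) [ 0.36307885 -0.05073051] 0.13522045745503777
```

Request:
move_arm(moves=[0.5,0,-0.27,0,0,0,0,0.5,0,0,1,0,0,0,0.5,0,0,1,0,0,0,0.5,0,0,1,0,0,0,0.5,0,0,0.4,0,0,0,0.5,0,0,0.3,0,0,0,0.5,0,0,0,0,0,0])

```text
clock: 7.25
tool_pos: [0.4583, 0.0299, 0.1121]
orientation: [-180.0, -0.0, -92.6]
force: [-0.4, -0.1, -4.5]
opening: 0.0142
gripper_force: 30.0
```

Request:
move_arm(moves=[0.5,0,0,0.2,0,0,0,0.5,0,0,0.2,0,0,0,0.5,0,0,0.1,0,0,0,0.5,0,0,0,0,0,0])

```text
clock: 7.65
tool_pos: [0.4584, 0.03, 0.1075]
orientation: [-179.9, 0.0, -92.6]
force: [-0.4, -0.2, -3.9]
opening: 0.0137
gripper_force: 30.0
```

Request:
move_arm(moves=[0.5,0,0,0.1,0,0,0,0.5,0,0,0.1,0,0,0,0.5,0,0,0,0,0,0])

```text
clock: 7.95
tool_pos: [0.4586, 0.03, 0.1065]
orientation: [-179.9, 0.0, -92.6]
force: [-4.5, 1.4, 7.3]
opening: 0.014
gripper_force: 30.0
```

Request:
move_arm(moves=[5,0,0,0,0,0,0,5,0,0,0,0,0,0,5,0,0,0,0,0,0,5,0,0,0,0,0,0,5,0,0,-1,0,0,0,6,0,0,-2,0,0,0,8.7,0,0,-4,0,0,0,8.7,0,0,-4,0,0,0])

```text
clock: 8.75
tool_pos: [0.4579, 0.0297, 0.2172]
orientation: [-180.0, -0.0, -92.6]
force: [0.3, 0.8, -0.2]
opening: 0.0686
gripper_force: 0.0
```

```bash
python3 - <<'E'
from h import *
plan([(.50,.31,.20,-76.4,7)])
snap('wrist','w5.png'); from m import *
lid('wrist')
P,p,d=cloud('wrist'); x,y,z=P[...,0],P[...,1],P[...,2]
hsv=cv2.cvtColor(p,cv2.COLOR_RGB2HSV); blue=(hsv[...,0]>100)&(hsv[...,0]<125)&(hsv[...,1]>120)
q=P[blue&(z>.12)&(z<.14)&(d>0)]; print('grip',rect(q[:,:2]),np.median(q[:,2]) if len(q) else 0)
q=P[(abs(z-.093)<.003)&(x<.535)&(y<.1)&(y>-.1)&(x>.35)]; print('plate z',np.median(q[:,2]),rect(q[:,:2]))
E
```

```text
7 end [500.  309.5 200.1] [ 1.800e+02  2.000e-02 -7.641e+01]
[8.7, -4, -0.4, 0.2, 0, 0, -0.04, 8.7, -4, -0.6, 0.3, 0, 0, -0.041, 8.7, -4, -0.8, 0.2, 0, 0, -0.04, 8.7, -4, -0.9, 0.3, 0, 0, -0.04, 8.7, -3.9, -1, 0.2, 0, -0.001, -0.041, 8.7, -3.8, -1.2, 0.3, 0, 0, -0.04, 8.7, -3.8, -1.4, 0.2, 0, 0, -0.04]
grip 0 [nan nan nan] (array([0., 0.]), array([0., 0.]), 0.0)
plate 0 [nan nan nan] (array([0., 0.]), array([0., 0.]), 0.0)
grip (array([457.8,  29.4]), array([57.9, 13.7]), 87.83) 0.1270709699792304
plate z 0.09288856652009325 (array([454.2,  24.2]), array([157.5, 168.6]), 87.14)
  return _methods._mean(a, axis=axis, dtype=dtype,
  ret = um.true_divide(
```

View pics/w5.png

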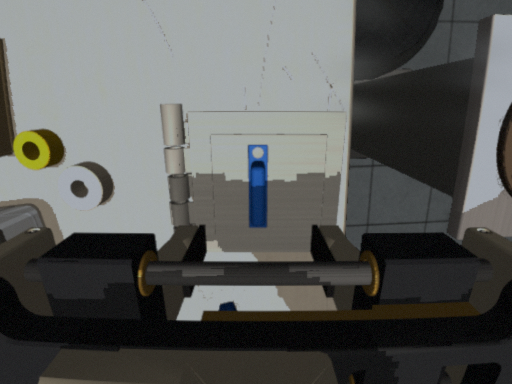

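The lid is closed, with the plate top at 92.9 mm. Its right knuckle at (175,160) sits between the box's at (172,125) and (179,188). I'll go to the pin now and fit the hinge axis from this picture.

Request:
move_arm(moves=[8.7,-4,-0.4,0.2,0,0,-0.04,8.7,-4,-0.6,0.3,0,0,-0.041,8.7,-4,-0.8,0.2,0,0,-0.04,8.7,-4,-0.9,0.3,0,0,-0.04,8.7,-3.9,-1,0.2,0,0,-0.041,8.7,-3.8,-1.2,0.3,0,0,-0.04,8.7,-3.8,-1.4,0.2,0,0,-0.04,8.7,0,0,0,0,0,0])

```text
clock: 9.6
tool_pos: [0.5011, 0.3139, 0.1983]
orientation: [-179.9, -0.0, -76.2]
force: [-1.5, -0.5, -0.7]
opening: 0.087
gripper_force: 0.0
```

```bash
python3 - <<'E'
from m import *
from scipy.optimize import least_squares
P,p,d=cloud('wrist')
def kn(u0,u1,v0,v1,name):
    m=np.zeros(d.shape,bool); m[v0:v1,u0:u1]=1; m&=(P[...,2]>.088)&(P[...,2]<.108); q=P[m]
    r=least_squares(lambda c:np.hypot(q[:,0]-c[0]+.046*(q[:,1]*-1+np.median(q[:,1]))*1,q[:,2]-c[1])-.011,[np.median(q[:,0]),.09],loss='soft_l1',f_scale=.0007)
    print(name,len(q),'y',np.round(np.percentile(q[:,1],[0,100])*1000,1),'ctr x,z',np.round(r.x*1000,2),'at y',np.round(np.median(q[:,1])*1000,1),'x ref@26',round(1000*(r.x[0]+.046*(.026-np.median(q[:,1]))),2),'rms',np.sqrt(np.mean(r.fun**2)))
kn(158,184,106,145,'box1');kn(160,186,151,173,'lidR');kn(165,188,177,200,'box2')
snap('wrist','w6.png'); print(pose()[0]); pin('wrist',.4,.6,.2,.5)
E
```

```text
box1 821 y [-57.6 -19.4] ctr x,z [541.31  88.58] at y -39.3 x ref@26 544.31 rms 0.0006548738736545085
lidR 470 y [-14.1  10. ] ctr x,z [543.32  88.73] at y -2.8 x ref@26 544.65 rms 0.0006104493720243227
box2 437 y [13.5 38.8] ctr x,z [543.43  88.65] at y 25.0 x ref@26 543.48 rms 0.0006799235843805519
[0.50048411 0.31188878 0.19831868]
handle 918 [515.2 277.2  28.8] (array([514.5, 278.9]), array([24.1, 54.6]), 12.95)
rod 693 z 18.0 [ 0.2388 -0.9711  0.496   0.3523] yaw -166.18488 [479.6 437.   14. ]
```

```bash
python3 - <<'E'
from h import *
plan([(.5146,.279,.10,-76.4,4),(.5146,.279,.012,-76.4,4)],dec=2)
E
```

```text
8 end [514.6 279.   12. ] [-1.7997e+02  1.0000e-02 -7.6390e+01]
[8.7, 0.88, -0.15, 2.46, 0, 0, 0.001, 8.7, 0.88, -0.14, 2.46, 0, 0, 0, 8.7, 0.88, -0.15, 2.46, 0, -0.001, 0.001, 8.7, 0.88, -0.15, 2.45, 0, 0, 0, 8.7, 0, 0, 2.2, 0, 0, 0, 8.7, 0, 0, 2.2, 0, 0, 0, 8.7, 0, 0, 2.2, 0, 0, 0, 8.7, 0.01, 0, 2.2, 0, 0, 0]
```

Request:
move_arm(moves=[8.7,0.9,-0.15,2.45,0,0,0.001,8.7,0.9,-0.15,2.45,0,0,0,8.7,0.85,-0.15,2.45,0,0,0.001,8.7,0.9,-0.15,2.45,0,0,0,8.7,0,0,2.2,0,0,0,8.7,0,0,2.2,0,0,0,8.7,0,0,2.2,0,0,0,8.7,0,0,2.2,0,0,0])

```text
clock: 10.45
tool_pos: [0.515, 0.276, 0.0126]
orientation: [-179.9, 0.0, -76.6]
force: [-0.2, -0.3, 0.1]
opening: 0.0874
gripper_force: 0.0
```

Request:
move_arm(moves=[1.5,0,0,0,0,0,0,1.5,0,0,0,0,0,0,1.5,0,0,0,0,0,0,1.5,0,0,0,0,0,0,1.5,0,0,0,0,0,0,1.5,0,0,0,0,0,0,1.5,0,0,0,0,0,0,1.5,0,0,0,0,0,0])

```text
clock: 11.25
tool_pos: [0.5148, 0.2768, 0.0127]
orientation: [-179.9, -0.0, -76.5]
force: [0.5, 0.1, -0.4]
opening: 0.0284
gripper_force: 0.0
```

Request:
move_arm(moves=[1.5,0,0,0,0,0,0,1.5,0,0,0,0,0,0,1.5,0,0,0,0,0,0,1.5,0,0,0,0,0,0])

```text
clock: 11.65
tool_pos: [0.5149, 0.2769, 0.0127]
orientation: [-179.9, -0.0, -76.5]
force: [0.5, -0.3, 1.9]
opening: 0.0261
gripper_force: 30.0
```

```bash
python3 - <<'E'
from h import *
plan([(.515,.277,.20,-76.5,4),(.5316,-.2625,.20,-92.5,12),(.5316,-.2625,.0877,-92.5,4)],dec=2,op=1.5)
E
```

```text
20 end [ 531.6 -262.5   87.7] [-179.98   -0.    -92.52]
[1.5, 0, -0.01, -4.68, 0, 0, 0, 1.5, -0.01, -0.01, -4.68, -0.001, 0, 0, 1.5, 0, 0, -4.69, 0, 0, 0, 1.5, 0, 0, -4.68, 0, 0, -0.001, 1.5, 4.4, 0.92, 0, 0, 0, 0.023, 1.5, 4.43, 0.81, 0, 0, 0, 0.024, 1.5, 4.44, 0.71, 0, 0, 0, 0.023, 1.5, 4.46, 0.61, 0, 0, 0, 0.023]
[1.5, 4.46, 0.5, 0, 0, 0, 0.024, 1.5, 4.48, 0.4, 0, 0, 0, 0.023, 1.5, 4.49, 0.29, 0, 0, 0, 0.023, 1.5, 4.5, 0.19, 0, 0, 0, 0.023, 1.5, 4.49, 0.09, 0, 0, 0, 0.024, 1.5, 4.5, -0.02, 0, 0, 0, 0.023, 1.5, 4.5, -0.13, 0, 0, 0, 0.023, 1.5, 4.49, -0.23, 0, 0, 0, 0.024]
[1.5, 0, 0, 2.81, 0, 0, 0, 1.5, 0, 0, 2.81, 0, 0, 0, 1.5, 0, 0, 2.81, 0, 0, 0, 1.5, 0, 0.01, 2.8, 0, 0, 0]
```

Request:
move_arm(moves=[1.5,0,0,-4.7,0,0,0,1.5,0,0,-4.7,0,0,0,1.5,0,0,-4.7,0,0,0,1.5,0,0,-4.7,0,0,0,1.5,4.4,0.9,0,0,0,0.023,1.5,4.4,0.8,0,0,0,0.024,1.5,4.4,0.7,0,0,0,0.023,1.5,4.5,0.6,0,0,0,0.023])

```text
clock: 12.45
tool_pos: [0.5192, 0.0956, 0.2]
orientation: [180.0, -0.0, -81.9]
force: [1.0, -0.2, -3.0]
opening: 0.026
gripper_force: 30.0
```

Request:
move_arm(moves=[1.5,4.5,0.5,0,0,0,0.024,1.5,4.5,0.4,0,0,0,0.023,1.5,4.5,0.3,0,0,0,0.023,1.5,4.5,0.2,0,0,0,0.023,1.5,4.5,0.1,0,0,0,0.024,1.5,4.5,0,0,0,0,0.023,1.5,4.5,-0.1,0,0,0,0.023,1.5,4.5,-0.2,0,0,0,0.024])

```text
clock: 13.25
tool_pos: [0.5291, -0.2648, 0.1997]
orientation: [180.0, 0.1, -92.6]
force: [1.9, -0.0, -2.9]
opening: 0.0263
gripper_force: 30.0
```

```bash
python3 - <<'E'
from h import *
p,R=pose(); print(p,R.as_euler('xyz',degrees=True),ctrl.get_obs()['opening'])
plan([(.5316,-.2625,.0877,-92.5,4)],dec=2,op=1.5)
E
```

```text
[ 0.52908782 -0.26478948  0.19972584] [ 1.79963307e+02  5.17162465e-02 -9.26469445e+01] 0.026262585239734463
4 end [ 531.6 -262.5   87.7] [-1.7998e+02 -1.0000e-02 -9.2480e+01]
[1.5, -0.06, -0.06, 2.8, 0, 0, -0.001, 1.5, -0.06, -0.06, 2.8, 0, 0, 0, 1.5, -0.05, -0.07, 2.8, 0, 0.001, -0.001, 1.5, -0.06, -0.06, 2.8, 0.001, 0, -0.001]
```

Request:
move_arm(moves=[1.5,0,-0.2,2.8,0,0,0,1.5,0,0,2.8,0,0,0,1.5,0,0,2.8,0,0,0,1.5,0,0,2.8,0,0,0,1.5,0,0,0,0,0,0,1.5,0,0,0,0,0,0])

```text
clock: 13.85
tool_pos: [0.5317, -0.2633, 0.0883]
orientation: [179.9, 0.0, -92.6]
force: [1.3, -0.6, -4.2]
opening: 0.0257
gripper_force: 30.0
```

```bash
python3 - <<'E'
from m import *
p,R=pose(); print(p,R.as_euler('xyz',degrees=True),ctrl.get_obs()['force'])
plan([(.5316,-.2625,.0877,-92.5,1)],dec=2,op=1.5)
a,_=snap('wrist','w7.png'); b,_=snap('scene'); c,_=snap('top')
B=cv2.resize(b[120:264,230:422],(400,300),interpolation=cv2.INTER_CUBIC); C=cv2.resize(c[180:276,230:358],(400,300),interpolation=cv2.INTER_CUBIC)
cv2.imwrite('pics/s7.png',np.vstack([np.hstack([B,C]),cv2.resize(a[:,:],(400,300)).repeat(1,1) if 0 else np.hstack([cv2.resize(a,(400,300))]*2)])[:,:,::-1])
E
```

```text
[ 0.53169896 -0.26334375  0.08834707] [ 1.79932463e+02  5.12632728e-03 -9.25669770e+01] [ 1.3444284  -0.57745441 -4.19012703]
1 end [ 531.6 -262.5   87.7] [ 1.7999e+02  1.0000e-02 -9.2510e+01]
[1.5, -0.08, 0.01, 0.06, 0.001, 0, -0.001]
```

View pics/s7.png

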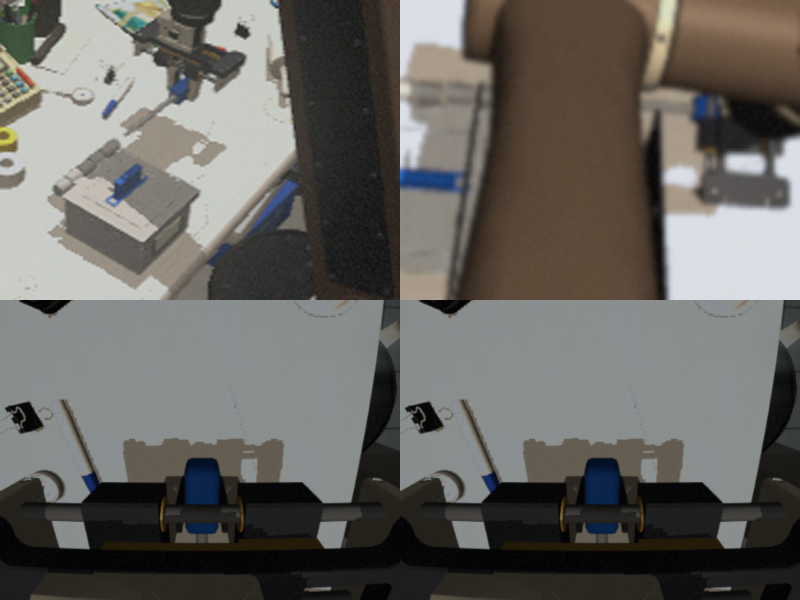

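The scene view shows the pin, nose at about (125,130), lined up with the hinge mouth at (112,145). I'll use the same camera's depth to compare the rod axis with the knuckle axis.

```bash
python3 - <<'E'
from m import *
from scipy.optimize import least_squares
P,p,d=cloud('scene'); x,y,z=P[...,0],P[...,1],P[...,2]
for n,y0,y1,r in(('rod',-.225,-.115,.005),('rodfar',-.16,-.115,.005),('box1',-.055,-.022,.011),('all',-.055,.08,.011)):
    q=P[(y>y0)&(y<y1)&(z>.082)&(z<.11)&(abs(x-.54)<.02)&(d>0)]
    f=lambda c:np.hypot(q[:,0]-c[0]-.0437*(q[:,1]+.0597),q[:,2]-c[1])-r
    s=least_squares(f,[.54,.09],loss='soft_l1',f_scale=.001); print(n,len(q),'x@mouth,z',np.round(s.x*1000,1),'rms',np.round(np.sqrt(np.mean(s.fun**2))*1000,1),'y',np.round([q[:,1].min(),q[:,1].max()],3))
q=P[(y>-.12)&(y<-.03)&(z>.07)&(z<.11)&(abs(x-.54)<.02)&(d>0)]; print(np.sort(q[:,1])[::6].round(3))
E
```

```text
rod 59 x@mouth,z [539.8  94.1] rms 1.7 y [-0.222 -0.115]
rodfar 27 x@mouth,z [540.2  94.7] rms 1.6 y [-0.159 -0.115]
box1 53 x@mouth,z [539.3  88. ] rms 3.0 y [-0.055 -0.024]
all 247 x@mouth,z [537.1  88.3] rms 3.8 y [-0.055  0.08 ]
[-0.12  -0.114 -0.102 -0.056 -0.052 -0.049 -0.046 -0.043 -0.038 -0.036
 -0.032]
```

```bash
python3 - <<'E'
from m import *
P,p,d=cloud('scene'); x,y,z=P[...,0],P[...,1],P[...,2]
for n,y0,y1 in(('rod',-.22,-.115),('box1',-.055,-.022),('lidR',-.012,.008),('box2',.015,.037)):
    q=P[(y>y0)&(y<y1)&(z>.06)&(z<.12)&(abs(x-.54)<.03)&(d>0)]
    print(n,len(q),'z pct',np.round(np.percentile(q[:,2],[5,25,50,75,90,98])*1000,1))
    t=q[q[:,2]>np.percentile(q[:,2],60)]; print('  x top',np.round(np.percentile(t[:,0]-.0437*(t[:,1]+.0597),[10,50,90])*1000,1))
E
```

```text
rod 57 z pct [89.3 91.2 92.9 94.3 96.  97.7]
  x top [536.  538.2 542.8]
box1 66 z pct [ 86.9  90.1  93.2  97.4  99.  101.6]
  x top [530.7 537.6 544.6]
lidR 48 z pct [ 88.2  91.6  93.1  96.7  99.  101.8]
  x top [528.5 536.2 544.8]
box2 53 z pct [ 85.2  91.   93.1  97.3  99.5 101.7]
  x top [530.2 535.7 544.3]
```

Request:
move_arm(moves=[1.5,-0.1,0,0.06,0,0,0.001,1.5,-1,0,0,0,0,0,1.5,-1,0,0,0,0,0,1.5,-1,0,0,0,0,0,1.5,-0.5,0,0,0,0,0,1.5,0,0,0,0,0,0])

```text
clock: 14.6
tool_pos: [0.534, -0.2264, 0.0882]
orientation: [-179.9, 0.0, -92.6]
force: [-0.2, -0.4, -3.9]
opening: 0.026
gripper_force: 30.0
```

Request:
move_arm(moves=[1.5,-0.7,0,0,0,0,0,1.5,-0.7,0,0,0,0,0,1.5,-0.6,0,0,0,0,0,1.5,0,0,0,0,0,0])

```text
clock: 15.0
tool_pos: [0.5348, -0.2067, 0.088]
orientation: [-179.9, 0.0, -92.6]
force: [-0.3, -0.1, -2.5]
opening: 0.0259
gripper_force: 30.0
```

Request:
move_arm(moves=[1.5,-0.7,0,0,0,0,0,1.5,-0.7,0,0,0,0,0,1.5,-0.7,0,0,0,0,0,1.5,-0.7,0,0,0,0,0,1.5,0,0,0,0,0,0])

```text
clock: 15.5
tool_pos: [0.5362, -0.1786, 0.0881]
orientation: [-179.9, 0.0, -92.6]
force: [0.2, -0.0, -3.3]
opening: 0.0257
gripper_force: 30.0
```

Request:
move_arm(moves=[1.5,-0.7,0,0,0,0,0,1.5,-0.7,0,0,0,0,0,1.5,-0.7,0,0,0,0,0,1.5,-0.7,0,0,0,0,0,1.5,0,0,0,0,0,0])

```text
clock: 16.0
tool_pos: [0.5375, -0.1506, 0.0881]
orientation: [-179.9, 0.0, -92.6]
force: [1.3, -0.7, -3.4]
opening: 0.0256
gripper_force: 30.0
```

Request:
move_arm(moves=[1.5,-0.7,0,0,0,0,0,1.5,-0.7,0,0,0,0,0,1.5,-0.7,0,0,0,0,0,1.5,-0.7,0,0,0,0,0,1.5,0,0,0,0,0,0])

```text
clock: 16.5
tool_pos: [0.5386, -0.1226, 0.088]
orientation: [-180.0, 0.0, -92.6]
force: [-0.6, 0.4, -2.4]
opening: 0.0256
gripper_force: 30.0
```

Request:
move_arm(moves=[1.5,-0.7,0,0,0,0,0,1.5,-0.7,0,0,0,0,0,1.5,-0.6,0,0,0,0,0,1.5,-0.5,0,0,0,0,0,1.5,0,0,0,0,0,0])

```text
clock: 17.0
tool_pos: [0.5398, -0.0978, 0.088]
orientation: [-179.9, 0.0, -92.6]
force: [-1.5, 0.8, -2.5]
opening: 0.0255
gripper_force: 30.0
```

Request:
move_arm(moves=[1.5,-0.3,0,0,0,0,0,1.5,-0.3,0,0,0,0,0,1.5,-0.2,0,0,0,0,0,1.5,0,0,0,0,0,0])

```text
clock: 17.4
tool_pos: [0.5402, -0.0903, 0.088]
orientation: [-179.9, 0.0, -92.6]
force: [-1.0, 0.7, -3.3]
opening: 0.0256
gripper_force: 30.0
```

Request:
move_arm(moves=[1.5,-0.1,0,0,0,0,0,1.5,-0.1,0,0,0,0,0,1.5,-0.1,0,0,0,0,0,1.5,0,0,0,0,0,0])

```text
clock: 17.8
tool_pos: [0.5401, -0.09, 0.0881]
orientation: [-180.0, -0.2, -92.6]
force: [0.7, -15.1, -3.6]
opening: 0.0259
gripper_force: 30.0
```

Request:
move_arm(moves=[1.5,-0.1,0,0,0,0,0,1.5,0,0,0,0,0,0])

```text
clock: 18.0
tool_pos: [0.5401, -0.0898, 0.0882]
orientation: [180.0, -0.2, -92.6]
force: [2.1, -20.6, -6.7]
opening: 0.0257
gripper_force: 30.0
```

Request:
move_arm(moves=[5,0,0,0,0,0,0,5,0,0,0,0,0,0,5,0,0,0,0,0,0,5,0,0,-1,0,0,0,5,0,0,-3,0,0,0,5,0,0,-4,0,0,0,5,0,0,-4,0,0,0,5,0,0,0,0,0,0])

```text
clock: 18.8
tool_pos: [0.5437, -0.0863, 0.2151]
orientation: [-179.3, 0.0, -92.6]
force: [0.3, 0.8, -0.3]
opening: 0.0502
gripper_force: 0.0
```

```bash
python3 - <<'E'
from m import *
print(pose()[0])
a,_=snap('wrist'); b,_=snap('scene')
B=cv2.resize(b[120:264,230:422],(400,300),interpolation=cv2.INTER_CUBIC)
cv2.imwrite('pics/f.png',np.hstack([B,cv2.resize(a,(400,300))])[:,:,::-1])
P,p,d=cloud('wrist'); x,y,z=P[...,0],P[...,1],P[...,2]
hsv=cv2.cvtColor(p,cv2.COLOR_RGB2HSV); blue=(hsv[...,0]>100)&(hsv[...,0]<125)&(hsv[...,1]>120)
q=P[blue&(y<-.05)&(y>-.2)&(z>.09)&(z<.12)&(x>.5)]; print('handle',len(q),np.round(np.median(q,0)*1000,1),rect(q[:,:2]),'ymax',q[:,1].max() if len(q) else '')
P,p,d=cloud('scene'); x,y,z=P[...,0],P[...,1],P[...,2]
hsv=cv2.cvtColor(p,cv2.COLOR_RGB2HSV); blue=(hsv[...,0]>100)&(hsv[...,0]<125)&(hsv[...,1]>100)
q=P[blue&(y<-.03)&(y>-.2)&(z>.06)&(z<.12)&(x>.5)]; print('handle',len(q),np.round(np.percentile(q[:,1],[0,2,50,98,100])*1000,1),np.round(q[:,2].max(),3))
q=P[(abs(x-.54)<.01)&(y<-.03)&(y>-.08)&(z>.09)&(z<.12)&~blue]; print(np.round(np.sort(q[:,1])[:5],4))
E
```

```text
[ 0.54368241 -0.08629655  0.21511837]
handle 1207 [539.2 -90.8 100.4] (array([539.4, -88.9]), array([53.7, 24.6]), 88.44) ymax -0.06188916571744013
handle 59 [-112.3 -111.7  -84.2  -60.2  -59.2] 0.106
[-0.061  -0.0608 -0.0595 -0.0587 -0.0586]
```

View pics/f.png

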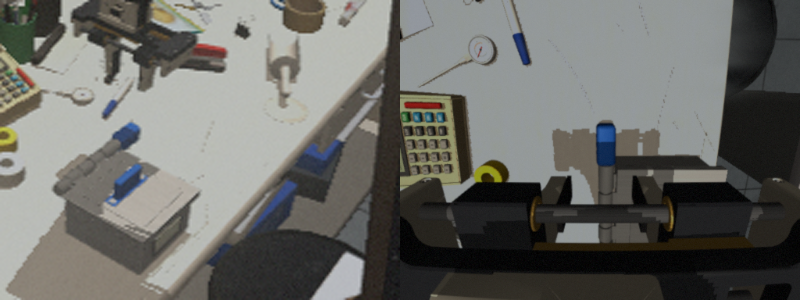

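The final views show the pin handle butted against the hinge mouth: scene (127,132), wrist (606,166). The lid is closed, and the push ended on a firm 20 N stop at the expected position. The gripper is clear, so I'm handing in.

```bash
python3 -c "
from plant import ctrl; print(ctrl.close_job())"
```

```text
the job is handed in; nothing more can be done
None
```

The lid is on and closed with its knuckles between the box's three, the pin is pushed through the hinge until its handle stopped firmly at the mouth, and the job was handed in at about 19 s of the 61 s allowed (no score was returned).

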